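# Lock a bar in the clamp fixture with a T-handle hex key

### The arm

A 7-joint arm with a two-finger parallel gripper is mounted at the origin on a cart in front of the work surface, level with it; the furniture and walls round the work are solid. World frame = base frame: x ahead of the robot, y to its left, z up, the work surface at z = 0. Lengths are in m, angles in degrees, forces in N, time in s.
With the tool pointing down it reaches from about 0.4 to 0.85 m from the base axis. Payload 4.4 kg.
Tool frame: the origin (TCP) lies at the very end of the fingers, on their centre line; the grasp point (between the pads) lies bot.grip_depth behind it (bot.grip_depth is the distance from the TCP to the grasp point, in m); z points along the fingers, y is the line along which they close (so a half turn about z gives the same grasp; the last joint's range is limited). The gripper opens to 94 mm and grips with 3 to 60 N. Pads are 16 mm wide; open, the fingers measure 119 mm over their backs; the gripper's body (75 mm by 177 mm) begins 78 mm behind the grasp point.
Start: joints at [73.465, 36.005, 2.206, 86.941, -1.547, 57.084, -1.146], TCP at [0.144, -0.634, 0.205] pointing down, gripper open.
Joint ranges: [-175.42, 175.42], [-21.48, 121.26], [-71.46, 75.88], [10.55, 141.38], [-63.04, 243.04], [13.31, 113.54], [-168.57, 168.57]. Speed limits (degrees/s): [147.25, 147.25, 180, 180, 180, 180, 180].

### API

Orientations are given as a 3x3 rotation matrix whose columns are the frame's x, y, z axes.
In Python, from cell import sensors, eyes, close_job, bot gives the robot as it stands.
- The arm moves only by the tool jog_arm, never from a script. Its argument "deltas" is text: rows parted by semicolons, each of 5 numbers parted by spaces: the shift along the tool's x, y, z in mm, then the turn about the tool's z in degrees, then the opening, from 0 (shut) to 1 (fully open). In form: x y z yaw grip; .... A call has 1 to 8 rows; each row is the pose to reach, as a shift and turn from the pose commanded when the call began, along the tool's axes at that moment; what a row does not reach only later rows make up. A row lasts 1/12 s, in which the tool goes at most 41.7 mm and 7.16 degrees, less where a joint would pass 70% of its speed; a pose out of reach is approached as far as the arm can. A call with a gripper value outside its range is refused whole. The fingers move at their own pace and stop on an object; "newtons" is the grip in N (left out, the last holds). Time passes only in rows, so rows that repeat a pose let the fingers close. It gives the time, the measured TCP pose, the force, the opening and the grip force at its end, in the units of the state.
- sensors.read_state(): the state, without advancing time (a new reading comes with each control period).
- eyes.get_image(name): name is "side" or "top" or "wrist"; returns (picture, depth): 384x512x3 uint8, red, green, blue; 384x512 float32, m along the optical axis (not along the pixel's ray), 0 where there is no reading.
- eyes.camera_model(name): a dict with "vertical_fov" (degrees; the focal length in pixels is half the picture's height over the tangent of half this angle, whatever the lens; pixels are square), "cx", "cy" (the principal point, pixels), "k1" (the pictures are not rectified: a ray, as slopes to the right and down, at radius r is drawn at 1 + k1 r^2 times it, then the intrinsics apply), "camera_from_world" (4x4, takes a point from world to camera coordinates); the wrist camera has in their place "T_tool_cam" (4x4, takes a point from camera to tool coordinates, whose origin is the TCP and whose axes are the flange's). Camera axes: x right, y up, looking along -z (the intrinsics and any distortion apply to the point x, -y, -z); pixel columns grow to the right and rows downward; lengths in m; the calibration is good to about 2 mm. A picture is of the moment at which its call begins: read the wrist's pose just before it. camera_model takes no time and is no camera call.
- close_job(): hands the job in; it is judged then, once.
The state is a dict: "time": time; "joint_positions": joint angles; "dq": joint speeds; "joint_torque": joint torques, N m; "tool_pos": TCP position; "tool_rot": TCP orientation; "ft_force": force on the tool from outside, world axes, zero at the start; "ft_torque": the same for the moment, N m; "gripper_width": finger opening in m; "gripper_force": force on a finger pad.
Only numpy, scipy, OpenCV 4.12 (cv2) and the standard library are available. Lean on these libraries where they do the work, as an engineer would, in place of code of your own. Each camera call takes 0.05 s, during which the arm holds its last target. There are 200 camera calls.

### The job

Push the blue sliding carriage of the clamp fixture along its guides until the aluminium bar on the plate is squared up tight against the fence. Then take the red T-handle hex key out of its wooden stand, seat it fully home in the socket of the clamp screw and, keeping it home, turn the screw clockwise until the strap is tight on the bar. Leave the key standing in the screw and the other things on the desk where they are.

Things in the scene. Friction and masses are not known exactly. Their poses are not given: they have to be found in the camera images.
- fixture: clamp fixture fixed to the desk. Origin: centre of its underside on the desk. Dark plate 130 (x) x 220 (y, from -117 to +103) x 12 mm high; at its +y end an aluminium fence, inner face at y = +75 mm, top 34 mm above the desk. Carriage moves along the fixture's +y axis towards the fence. Two 8 mm high guide strips run along the plate at x = +-34 mm, y -113 to +22 mm, with four small screw heads outside them.
- push_face (a point): centre of the upright rear face of the blue carriage, the face to push towards the fixture's +y. 26 mm above the desk; face 56 mm wide, from 12 to 40 mm above the desk. The carriage is 70 mm long from this face to its front face; the steel strap on it reaches 9 mm beyond the front face, 2.5 mm above the bar while the screw is loose. Moves stiffly (about 4 N) and stays where it is left. Carriage axes as the fixture's.
- carriage (a joint): travel of the carriage in m along the fixture's +y; 0 = fully back, starts between 0 and 0.02. With the bar tight between carriage and fence it reads 0.060.
- work_bar: plain aluminium bar 120 x 10 x 13 mm lying on the plate in front of the fence, roughly parallel to it and 3 to 9 mm off it. Origin: centre of its underside; x along its length.
- hex_key: red T-handle hex key, 95 mm tall, about 0.22 kg. Origin: centre of the tip of its shank; z up along the shank. Shank 17 mm across flats (flats face the key's +-x), its last 5 mm tapered to 11 mm; from 56 to 75 mm up a round 14 mm neck; on top the red handle bar, 110 mm along the key's x, 20 mm wide (y), from 75 to 95 mm above the tip. Starts standing upright in the wooden stand, tip 9 mm above the desk.
- key_handle (a point): centre of the key's red handle bar, 85 mm above its tip; axes as the key's.
- key_stand: wooden block 64 x 64 x 45 mm high fixed to the desk, with an upright 23 mm hole, 36 mm deep, in the middle. Origin: centre of its underside.
- socket_floor (a point): on the axis of the clamp screw at the floor of its hex socket, about 45 mm above the desk; turns and sinks with the screw. The steel screw head is 32 mm across, its mouth 16 mm above this point; socket 18.6 mm across flats, flats facing the point's +-x, so the key fits when its x is a multiple of 60 degrees from the point's x (about 11 degrees of play either way); turned wrongly it stops several mm short. z up.
- screw (a joint): angle of the clamp screw in rad, growing clockwise seen from above; starts between 0 and 0.25 (loose). The strap sinks 3.1 mm per rad, meets the bar at about 0.8 and is tight beyond 1.0; hard stop at 1.25. Friction 0.1 N m; it stays where it is left.
- strap: steel clamping strap on the carriage, under the screw, 40 x 53 x 10 mm. Origin: on the strap's underside, 9 mm back from the middle of its nose; axes as the fixture's.
- bar_2: bystander: loose aluminium bar 120 x 10 x 13 mm on the desk, origin centre of its underside.
- bar_3: bystander: another such loose bar.
- tape_roll: bystander: green tape roll 98 mm across, 46 mm high, origin centre of its underside.
- loose_bolt: bystander: bolt 19 x 49 x 17 mm lying on the desk, origin centre of its underside.
- fob: bystander: black remote fob 34 x 50 x 25 mm, origin centre of its underside.
Things that resemble listed ones, but are neither listed nor needed, are in the scene too. Of the things shaped like the hex_key, the red one is meant.

How it is judged:
By the outcome, as a careful person would: the job done as asked, in the order asked, and still so for the second after the job is handed in, with the robot touching nothing.
It also fails if it takes over 72 s, if anything falls off the work surface, if the arm or the gripper's body presses on something with over 40 N, if the wrist force passes 120 N, or if a joint passes its speed limit or range.

## Working session

There is one attempt and no reset: what is moved stays moved. The work goes in short steps, Python scripts to look and compute and a tool call to move; the robot and the scene stay as the last step left them, time stands still between calls to the robot, and variables do not carry over. Pictures are saved under pics/ and viewed, at most 10 in all, crops included, and the job is handed in when it is done.

Besides the shell and the picture viewer there is one more tool, called by a JSON object that holds its "fn" and its "kwargs". jog_arm: Moves the arm, as the interface text tells. Its arguments: {"type":"object","properties":{"deltas":{"type":"string"},"newtons":{"type":"number"}},"required":["deltas"]}

```bash
mkdir -p pics; cat > h.py <<'E'
import numpy as np, cv2
from cell import sensors, eyes, close_job, bot
def grab(name):
    s=sensors.read_state(); im,d=eyes.get_image(name); m=eyes.camera_model(name)
    if name=="wrist":
        T=np.eye(4);T[:3,:3]=np.array(s["tool_rot"]).reshape(3,3);T[:3,3]=s["tool_pos"]
        W=T@np.array(m["T_tool_cam"])
    else: W=np.linalg.inv(np.array(m["camera_from_world"]))
    H,Wd=d.shape; f=H/2/np.tan(np.radians(m["vertical_fov"])/2)
    K=np.array([[f,0,m["cx"]],[0,f,m["cy"]],[0,0,1]])
    g=np.stack(np.meshgrid(np.arange(Wd),np.arange(H)),-1).reshape(-1,1,2).astype(np.float64)
    # r in undistorted slopes -> OpenCV k1 model
    u=cv2.undistortPointsIter(g,K,np.array([m["k1"],0,0,0.]),None,None,(3,50,1e-9)).reshape(H,W_ if False else Wd,2)
    P=np.stack([u[...,0]*d,-u[...,1]*d,-d],-1)@W[:3,:3].T+W[:3,3]
    P[d==0]=np.nan
    return im,d,P
def save(im,n): cv2.imwrite("pics/"+n,cv2.cvtColor(im,cv2.COLOR_RGB2BGR))
E
python3 - <<'E'
from h import *
for n in("top","side"):
    im,d,P=grab(n); np.savez("/tmp/"+n,im=im,P=P)
    save(cv2.resize(im,(800,600)),n+"0.png")
print(bot.grip_depth); s=sensors.read_state(); print(s["tool_rot"],s["tool_pos"],s["time"])
E
```

```text
0.0188
[[ 9.75274817e-01  2.20995251e-01 -3.61825141e-04]
 [ 2.20995547e-01 -9.75273583e-01  1.55151575e-03]
 [-1.00008886e-05 -1.59311598e-03 -9.99998731e-01]] [ 0.14353502 -0.63338234  0.20470859] 0.1
```

View pics/top0.png

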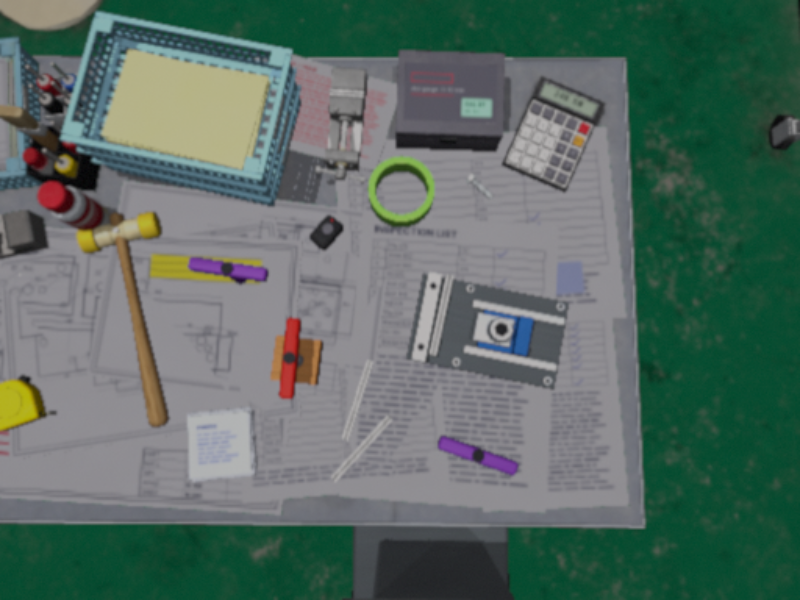

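View pics/side0.png

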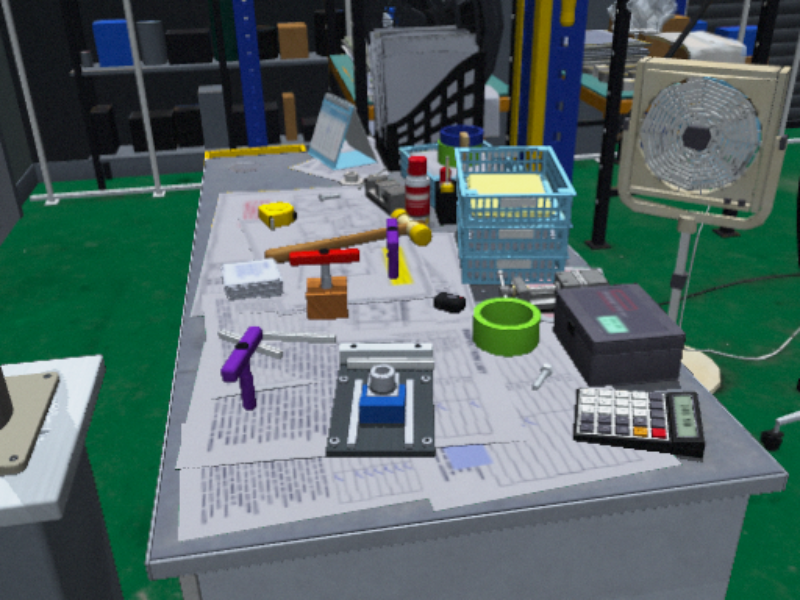

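The top view (800x600) shows the fixture with its fence at (425,318) and the blue carriage at (523,335). The red key is in its stand at (290,358), and purple decoys are at (478,455) and (228,270). The side view agrees with this.

```bash
python3 - <<'E'
from h import *
z=np.load("/tmp/top.npz"); im=z["im"];P=z["P"]; zs=np.load("/tmp/side.npz")
def col(im,lo,hi):return cv2.inRange(cv2.cvtColor(im,cv2.COLOR_RGB2HSV),lo,hi)>0
def ana(n,im,P,m,box,zl,zh):
    c0,r0,c1,r1=[int(v*.64) for v in box]; w=np.zeros(m.shape,bool); w[r0:r1,c0:c1]=1
    q=P[m&w&(P[...,2]>zl)&(P[...,2]<zh)]
    if len(q)<5: print(n,len(q));return
    r=cv2.minAreaRect((q[:,:2]*1000).astype(np.float32))
    e=np.linalg.eigh(np.cov(q[:,:2].T))[1][:,1]
    print(n,len(q),"rect c",np.round(r[0],1),"size",np.round(r[1],1),"axis",np.round(np.degrees(np.arctan2(e[1],e[0])),1),"z",np.round(np.percentile(q[:,2],[5,50,95])*1000,1))
any_=np.ones(im.shape[:2],bool)
red=col(im,(0,150,80),(6,255,255))|col(im,(174,150,80),(180,255,255))
ana("red",im,P,red,(260,300,330,410),.07,.13)
ana("stand",im,P,col(im,(7,100,60),(22,255,255)),(260,300,330,410),.03,.06)
blue=col(im,(98,120,40),(118,255,255))
ana("blue",im,P,blue,(470,290,550,370),.03,.06)
bx=(405,265,575,395)
ana("fence",im,P,any_,(405,265,455,370),.028,.04)
ana("plate",im,P,any_,bx,.0095,.0165)
ana("fixall",im,P,any_,bx,.0095,.1)
ana("screw",im,P,any_,(480,305,525,350),.055,.08)
ana("bar",im,P,any_,(425,270,460,365),.019,.0285)
pur=col(im,(125,80,40),(150,255,255))
ana("purple",im,P,pur,(430,425,530,480),.03,.2)
ana("desk",im,P,any_,(340,200,370,220),-.05,.05)
im2,P2=zs["im"],zs["P"]
red=col(im2,(0,150,80),(6,255,255))|col(im2,(174,150,80),(180,255,255))
ana("s red",im2,P2,red,(280,240,365,270),.05,.13)
ana("s blue",im2,P2,col(im2,(98,120,40),(118,255,255)),(350,370,415,430),.01,.06)
ana("s screw",im2,P2,np.ones(im2.shape[:2],bool),(360,355,405,395),.052,.08)
ana("s purple",im2,P2,col(im2,(125,80,40),(150,255,255)),(215,315,270,410),.0,.2)
E
```

```text
red 396 rect c [489.2 223.3] size [ 18.7 104.8] axis 175.9 z [100.8 104.5 107.8]
stand 504 rect c [489.6 223.8] size [63.7 60.7] axis 84.6 z [42.7 45.9 49. ]
blue 230 rect c [525.5 -99.2] size [21.  53.2] axis 169.5 z [36.  40.5 43.7]
fence 534 rect c [553.5  30.4] size [ 35.2 129.6] axis 168.3 z [29.8 35.3 38.3]
plate 3032 rect c [536.  -52.3] size [219.9 132.4] axis 78.9 z [10.4 13.1 15.8]
fixall 5426 rect c [537.1 -52.3] size [220.  134.2] axis 78.2 z [10.7 15.2 41.7]
screw 118 rect c [533.3 -64.6] size [32.6 30.4] axis -178.7 z [57.9 61.4 64.8]
bar 229 rect c [551.1  16. ] size [130.2  39.8] axis 168.6 z [22.1 25.6 27.9]
purple 436 rect c [362.9 -26.7] size [108.1  19. ] axis 71.1 z [91.3 95.4 98.4]
desk 228 rect c [720.1 147.5] size [43.2 28.7] axis 89.8 z [-1.   2.5  5.9]
s red 354 rect c [490.1 221.3] size [ 22.4 106.7] axis 175.5 z [ 90.4 100.5 105.6]
s blue 553 rect c [533.8 -69.7] size [85.2 55.9] axis 48.4 z [15.9 32.  42.1]
s screw 161 rect c [532.7 -66. ] size [29.8 31.1] axis 82.9 z [53.  59.8 62.7]
s purple 642 rect c [363.8 -29. ] size [109.5  19.7] axis 70.0 z [16.5 88.8 96.9]
```

{"fn": "jog_arm", "kwargs": {"deltas": "475 -400 0 -66 0;475 -400 0 -66 0;475 -400 0 -66 0;475 -400 0 -66 0;475 -400 0 -66 0;475 -400 0 -66 0;475 -400 0 -66 0;475 -400 0 -66 0", "newtons": 40}}

```text
time: 0.77
tool_pos: [0.3455, -0.3663, 0.2054]
tool_rot: [[0.335, 0.942, -0.0], [0.942, -0.335, 0.0], [-0.0, -0.0, -1.0]]
ft_force: [1.8, -0.2, 0.2]
gripper_width: 0.0444
gripper_force: 0.0
```

```bash
cat > go.py <<'E'
import sys,numpy as np
from cell import sensors
x,y,z,a=map(float,sys.argv[1:5]) # mm, yaw of tool x in world deg
s=sensors.read_state();R=np.array(s["tool_rot"]).reshape(3,3);p=np.array(s["tool_pos"])*1000
yaw=np.degrees(np.arctan2(R[1,0],R[0,0]))
print("t",s["time"],"p",p.round(1),"yaw",round(yaw,2),"tilt",R[:,2].round(4),"F",np.round(s["ft_force"],1),"M",np.round(s["ft_torque"],2),"w",round(s["gripper_width"]*1000,1),"q",np.round(s["joint_positions"],0))
print("delta",(R.T@(np.array([x,y,z])-p)).round(1),"turn",round(-((a-yaw+180)%360-180),2))
E
python3 go.py 518.6 -138.3 120 78.6
```

```text
t 0.7667 p [ 345.5 -366.3  205.4] yaw 70.4 tilt [-2.e-04  1.e-04 -1.e+00] F [ 1.8 -0.2  0.2] M [-0.05 -0.07 -0.01] w 44.4 q [ 54.  25. -15. 110.   8.  47.  15.]
delta [272.9  86.6  85.4] turn -8.2
```

{"fn": "jog_arm", "kwargs": {"deltas": "273 87 60 -8 0;273 87 60 -8 0;273 87 60 -8 0;273 87 60 -8 0;273 87 60 -8 0;273 87 60 -8 0;273 87 60 -8 0;273 87 60 -8 0"}}

```text
time: 1.43
tool_pos: [0.5244, -0.1315, 0.1443]
tool_rot: [[0.195, 0.981, 0.003], [0.981, -0.195, 0.006], [0.006, 0.002, -1.0]]
ft_force: [1.5, 0.2, 0.4]
gripper_width: 0.0007
gripper_force: 0.0
```

```bash
python3 - <<'E'
from h import *
im,d,P=grab("wrist"); np.savez("/tmp/w1",im=im,P=P); save(im,"w1.png")
E
python3 go.py 518.6 -138.3 18 78.6
```

```text
t 1.4833 p [ 522.  -135.5  144.5] yaw 78.57 tilt [ 2.0e-04  3.2e-03 -1.0e+00] F [-0.9 -0.5  1.1] M [-0.02 -0.04 -0.01] w 0.6 q [ 22.  32. -16. 108.  12.  41. -12.]
delta [ -3.8  -2.7 126.5] turn -0.03
```

View pics/w1.png

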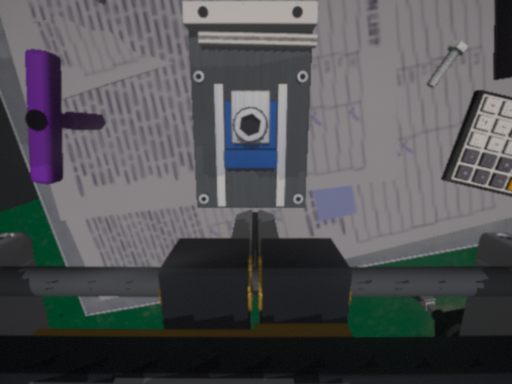

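The wrist view shows the carriage rear face at (250,167), the screw socket at (250,124), and the bar just off the fence at row 40. The lane behind the carriage is clear, so I'm descending.

{"fn": "jog_arm", "kwargs": {"deltas": "-4 -3 40 0 0;-4 -3 80 0 0;-4 -3 115 0 0;-4 -3 126 0 0;-4 -3 126 0 0"}}

```text
time: 1.9
tool_pos: [0.5131, -0.145, 0.0171]
tool_rot: [[0.208, 0.978, -0.006], [0.978, -0.208, 0.001], [-0.001, -0.006, -1.0]]
ft_force: [0.8, -0.6, 1.5]
gripper_width: 0.0004
gripper_force: 0.0
```

```bash
python3 - <<'E'
from h import *
z=np.load("/tmp/w1.npz"); im=z["im"];P=z["P"]
o=np.array([538.4,-45.4]);xd=np.array([.9803,-.1977]);yd=np.array([.1977,.9803])
def show(n,m):
    q=P[m]*1000; a=(q[:,:2]-o)@xd; b=(q[:,:2]-o)@yd
    print(n,m.sum(),"x",np.percentile(a,[2,50,98]).round(1),"y",np.percentile(b,[2,50,98]).round(1),"z",np.percentile(q[:,2],[5,50,95]).round(1))
Z=P[...,2]*1000
w=np.zeros(Z.shape,bool);w[:215,185:320]=1
hsv=cv2.cvtColor(im,cv2.COLOR_RGB2HSV);bl=cv2.inRange(hsv,(98,120,40),(118,255,255))>0
show("blue",bl&w&(Z>34)&(Z<46)); show("screw",w&(Z>55)&(Z<70)); show("fence",w&(Z>30)&(Z<40)&(np.arange(384)[:,None]<30)); show("plate",w&(Z>8)&(Z<15))
show("bar",w&(Z>20)&(Z<29)&(np.arange(384)[:,None]>31)&(np.arange(384)[:,None]<50))
E
python3 go.py 518.6 -138.3 18 78.6
```

```text
blue 1011 x [-26.7  -1.6  24.4] y [-64.5 -53.9 -44.9] z [37.3 39.5 40.7]
screw 543 x [-16.2  -1.3  12.9] y [-34.3 -19.4  -5.7] z [58.4 60.3 61.8]
fence 3240 x [-61.5  -0.6  60.5] y [74.7 84.2 94.3] z [32.  33.6 34.9]
plate 12549 x [-64.8  -2.   61.3] y [-113.2    1.9   73.7] z [10.4 11.6 12.9]
bar 1355 x [-51.9   5.3  63.3] y [59.5 64.2 69.6] z [21.7 24.1 25.4]
t 1.9 p [ 513.1 -145.    17.1] yaw 78.0 tilt [-6.2e-03  7.0e-04 -1.0e+00] F [ 0.8 -0.6  1.5] M [-0.01 -0.08 -0.01] w 0.4 q [ 20.  44. -11. 113.  17.  25. -16.]
delta [ 7.7  3.9 -1. ] turn -0.6
```

{"fn": "jog_arm", "kwargs": {"deltas": "8 3 -2 -0.5 0;16 3 -2 -0.5 0;24 3 -2 -0.5 0;30 3 -2 -0.5 0;36 3 -2 -0.5 0;42 3 -2 -0.5 0;48 3 -2 -0.5 0;54 3 -2 -0.5 0"}}

```text
time: 2.57
tool_pos: [0.5305, -0.0925, 0.0219]
tool_rot: [[0.199, 0.98, 0.001], [0.98, -0.199, -0.001], [-0.001, 0.001, -1.0]]
ft_force: [-0.3, -4.2, 2.3]
gripper_width: 0.0003
gripper_force: 2.3
```

```bash
python3 go.py 534.4 -57.8 19 78.6
```

```text
t 2.5667 p [530.5 -92.5  21.9] yaw 78.53 tilt [ 7.e-04 -9.e-04 -1.e+00] F [-0.3 -4.2  2.3] M [-1.15 -0.12  0.02] w 0.3 q [ 14.  43. -10. 113.  16.  26. -20.]
delta [34.8 -3.1  2.8] turn -0.07
```

{"fn": "jog_arm", "kwargs": {"deltas": "5 -1 2 0 0;10 -2 2 0 0;15 -2 2 0 0;19 -2 2 0 0;23 -2 2 0 0;26 -2 2 0 0;29 -2 2 0 0;31 -2 2 0 0"}}

```text
time: 3.23
tool_pos: [0.5345, -0.0613, 0.0192]
tool_rot: [[0.198, 0.98, 0.0], [0.98, -0.198, 0.0], [0.0, 0.0, -1.0]]
ft_force: [1.3, -4.5, -0.1]
gripper_width: 0.0004
gripper_force: 2.2
```

```bash
python3 go.py 534.4 -57.8 19 78.6
```

```text
t 3.2333 p [534.5 -61.3  19.2] yaw 78.56 tilt [ 2.e-04  0.e+00 -1.e+00] F [ 1.3 -4.5 -0.1] M [-1.21 -0.53 -0.01] w 0.4 q [ 10.  43. -10. 113.  16.  25. -23.]
delta [ 3.4 -0.8  0.2] turn -0.04
```

Now creep until the force rises.

{"fn": "jog_arm", "kwargs": {"deltas": "1 0 0 0 0;2 0 0 0 0;3 0 0 0 0;4 0 0 0 0;4 0 0 0 0"}}

```text
time: 3.65
tool_pos: [0.5346, -0.0605, 0.0192]
tool_rot: [[0.2, 0.98, -0.001], [0.98, -0.2, -0.003], [-0.003, -0.001, -1.0]]
ft_force: [2.1, -9.4, -1.0]
gripper_width: 0.0004
gripper_force: 4.7
```

{"fn": "jog_arm", "kwargs": {"deltas": "3 0 0 0 0;6 0 0 0 0;8 0 0 0 0;8 0 0 0 0"}}

```text
time: 3.98
tool_pos: [0.5345, -0.0605, 0.0194]
tool_rot: [[0.205, 0.979, -0.004], [0.979, -0.205, -0.012], [-0.013, -0.002, -1.0]]
ft_force: [0.1, -23.7, 2.6]
gripper_width: 0.0004
gripper_force: 11.7
```

```bash
python3 - <<'E'
from h import *
im,d,P=grab("top"); np.savez("/tmp/t2",im=im,P=P)
save(cv2.resize(im[160:260,240:380],None,fx=4,fy=4,interpolation=cv2.INTER_CUBIC),"t2.png")
E
python3 go.py 534.4 -57.8 19 78.6
```

```text
t 4.0333 p [534.5 -60.4  19.3] yaw 78.15 tilt [-0.0045 -0.0117 -0.9999] F [ -0.4 -23.1   1.2] M [-5.55 -0.09  0.08] w 0.5 q [  9.  43.  -9. 113.  16.  25. -24.]
delta [ 2.6 -0.6  0.3] turn -0.45
```

View pics/t2.png

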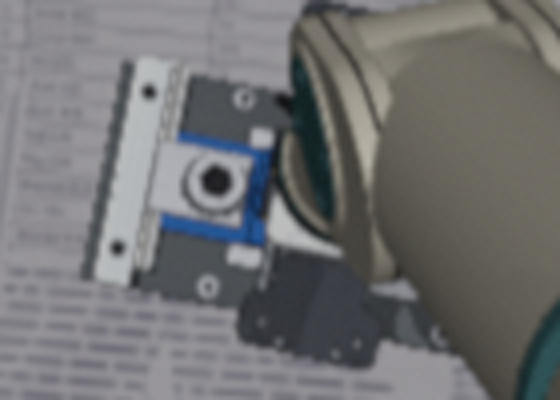

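The bar lies flush against the fence, with the carriage tight behind it (strap nose at about (165,165)). Backing off and lifting.

{"fn": "jog_arm", "kwargs": {"deltas": "-15 0 0 0 0;-30 0 0 0 0;-35 0 -40 0 0.3;-35 0 -80 0 0.6;-35 0 -110 0 0.9;-35 0 -110 0 1;-35 0 -110 0 1"}}

```text
time: 4.62
tool_pos: [0.5302, -0.0824, 0.1307]
tool_rot: [[0.197, 0.98, 0.002], [0.98, -0.197, 0.001], [0.002, 0.002, -1.0]]
ft_force: [0.5, -0.3, 0.2]
gripper_width: 0.0302
gripper_force: 0.0
```

```bash
python3 - <<'E'
from h import *
im,d,P=grab("wrist"); np.savez("/tmp/w3",im=im,P=P)
o=np.array([537.0,-45.1]);xd=np.array([.9803,-.1977]);yd=np.array([.1977,.9803])
Z=P[...,2]*1000; Q=P[...,:2]*1000-o
A=Q@xd;B=Q@yd
def show(n,m):
    print(n,m.sum(),"x",np.percentile(A[m],[2,50,98]).round(1),"y",np.percentile(B[m],[2,50,98]).round(1),"z",np.percentile(Z[m],[5,50,95]).round(1))
near=(abs(A)<66)&(abs(B)<100)
bl=cv2.inRange(cv2.cvtColor(im,cv2.COLOR_RGB2HSV),(98,120,40),(118,255,255))>0
show("blue",bl&near&(Z>34)&(Z<46))
sm=near&(Z>54)&(Z<70)&(abs(A)<25)
show("screw",sm); show("fence",near&(Z>30)&(Z<38)&(B>70)); show("strap",near&(Z>28)&(Z<38)&(abs(A)<18)&(B<70)&(B>50))
ring=P[sm][:,:2]*1000; c,r=cv2.minEnclosingCircle(ring.astype(np.float32)); print("circle",c,r)
rr,cc=np.where(sm); print("px",rr.min(),rr.max(),cc.min(),cc.max())
cr=im[rr.min()-15:rr.max()+15,cc.min()-15:cc.max()+15]
save(cv2.resize(cr,None,fx=7,fy=7,interpolation=cv2.INTER_CUBIC)[:600,:800],"w3.png")
E
python3 go.py 489.4 223.3 200 -4.3
```

```text
blue 1084 x [-25.6   0.1  25.6] y [-4.4  5.5 14.2] z [38.4 39.6 40.8]
screw 629 x [-14.9   0.1  14.2] y [25.2 39.9 54.2] z [58.3 60.3 61.6]
fence 3428 x [-62.5  -0.9  61.4] y [71.7 84.5 95.1] z [32.1 33.6 35.3]
strap 637 x [-17.8   0.1  17.1] y [51.6 62.6 69.9] z [35.5 36.6 37.6]
circle (544.461669921875, -5.911068439483643) 15.881967544555664
px 94 130 236 271
t 4.6667 p [529.  -82.6 129.3] yaw 78.63 tilt [-7.0e-04  1.3e-03 -1.0e+00] F [-0.2 -0.2 -0.4] M [ 0.01 -0.03 -0.09] w 34.4 q [ 16.  33. -15. 109.  13.  39. -18.]
delta [292.2 -99.2 -70.3] turn 82.93
```

View pics/w3.png

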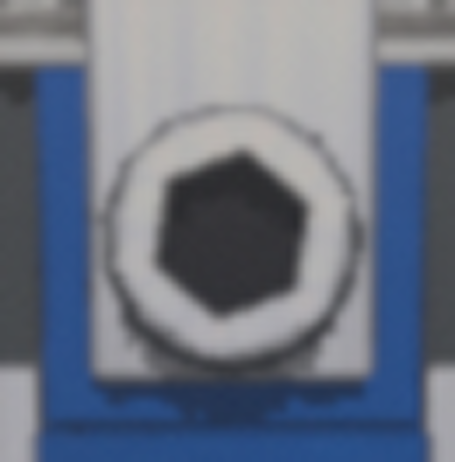

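The hex socket is sharp in the view. Its flats are turned about 7° clockwise from the fixture axes, so socket x is about -18.7° in world, and the key will fit at +41.3°. The screw is at (544.5, -5.9). Going to the key.

{"fn": "jog_arm", "kwargs": {"deltas": "20 -7 -25 7 0.65;50 -17 -50 14 0.65;292 -99 -71 83 0.65;292 -99 -71 83 0.65;292 -99 -71 83 0.65;292 -99 -71 83 0.65;292 -99 -71 83 0.65;292 -99 -71 83 0.65"}}

```text
time: 5.33
tool_pos: [0.4889, 0.2175, 0.1979]
tool_rot: [[0.932, 0.363, -0.004], [0.363, -0.932, -0.002], [-0.005, 0.0, -1.0]]
ft_force: [0.8, 0.1, -0.0]
gripper_width: 0.061
gripper_force: 0.0
```

```bash
python3 go.py 489.4 223 200 -4.2
```

```text
t 5.3333 p [488.9 217.5 197.9] yaw 21.29 tilt [-0.0043 -0.0017 -1.    ] F [ 0.8  0.1 -0. ] M [-0.01 -0.07 -0.03] w 61.0 q [-27.  27.  -0. 106.  -0.  47. -96.]
delta [ 2.5 -5.  -2.1] turn 25.49
```

{"fn": "jog_arm", "kwargs": {"deltas": "2 -5 -2 26 0.65;2 -5 -2 26 0.65;2 -5 -2 26 0.65;2 -5 -2 26 0.65;2 -5 -2 26 0.65;2 -5 -2 26 0.65"}}

```text
time: 5.83
tool_pos: [0.49, 0.221, 0.2002]
tool_rot: [[0.997, -0.074, -0.003], [-0.074, -0.997, -0.002], [-0.003, 0.002, -1.0]]
ft_force: [0.2, 0.3, 0.0]
gripper_width: 0.0611
gripper_force: 0.0
```

```bash
python3 - <<'E'
from h import *
im,d,P=grab("wrist")
hsv=cv2.cvtColor(im,cv2.COLOR_RGB2HSV)
red=(cv2.inRange(hsv,(0,150,60),(6,255,255))|cv2.inRange(hsv,(174,150,60),(180,255,255)))>0
Q=P*1000
m=red&(Q[...,2]>95)&(Q[...,2]<112)&(abs(Q[...,0]-489)<80)&(abs(Q[...,1]-223)<40)
q=Q[m]; print(len(q),cv2.minAreaRect(q[:,:2].astype(np.float32)),np.median(q[:,2]))
E
python3 go.py 489.4 223 75 -4.2
```

```text
1452 ((490.1959228515625, 224.4807586669922), (19.40859031677246, 106.65581512451172), 86.43069458007812) 103.34491063767803
t 5.8833 p [490.3 220.9 200.6] yaw -4.24 tilt [-0.0026 -0.0013 -1.    ] F [ 0.2  1.1 -0.4] M [ 0.04  0.   -0.06] w 61.1 q [ -32.   27.    7.  105.   -4.   48. -117.]
delta [ -0.8  -2.2 125.6] turn -0.04
```

{"fn": "jog_arm", "kwargs": {"deltas": "0 -3 35 0 0.65;0 -3 70 0 0.65;0 -3 105 0 0.65;0 -3 125 0 0.65;0 -3 125 0 0.65;0 -3 125 0 0.4;0 -3 125 0 0.1;0 -3 125 0 0", "newtons": 60}}

```text
time: 6.55
tool_pos: [0.4929, 0.2243, 0.0786]
tool_rot: [[0.997, -0.077, 0.003], [-0.077, -0.997, 0.001], [0.003, -0.002, -1.0]]
ft_force: [0.3, 0.2, 0.9]
gripper_width: 0.0447
gripper_force: 0.0
```

{"fn": "jog_arm", "kwargs": {"deltas": "0 0 0 0 0;0 0 0 0 0;0 0 0 0 0;0 0 0 0 0"}}

```text
time: 6.88
tool_pos: [0.492, 0.224, 0.0776]
tool_rot: [[0.997, -0.077, 0.001], [-0.077, -0.997, 0.0], [0.001, -0.001, -1.0]]
ft_force: [0.8, -0.3, 3.9]
gripper_width: 0.0198
gripper_force: 60.0
```

```bash
python3 go.py 489.4 223 190 -4.2
```

```text
t 6.8833 p [492.  224.   77.6] yaw -4.4 tilt [ 1.e-03  4.e-04 -1.e+00] F [ 0.8 -0.3  3.9] M [-0.04  0.07  0.03] w 19.8 q [ -31.   38.    5.  111.   -6.   31. -116.]
delta [  -2.4    1.1 -112.4] turn -0.2
```

{"fn": "jog_arm", "kwargs": {"deltas": "0 0 -8 0 0;0 0 -22 0 0;0 0 -40 0 0;0 0 -60 0 0;0 0 -80 0 0;0 0 -90 0 0;0 0 -90 0 0;0 0 -90 0 0"}}

```text
time: 7.55
tool_pos: [0.4916, 0.2239, 0.167]
tool_rot: [[0.997, -0.077, 0.0], [-0.077, -0.997, 0.0], [0.0, -0.0, -1.0]]
ft_force: [-0.7, 0.4, -2.8]
gripper_width: 0.0195
gripper_force: 60.0
```

```bash
python3 go.py 544.5 -5.9 165 41.3; python3 - <<'E'
from h import *
im,d,P=grab("side"); save(cv2.resize(im[60:240,120:320],None,fx=3,fy=3),"s5.png")
E
```

```text
t 7.55 p [491.6 223.9 167. ] yaw -4.4 tilt [ 4.e-04  3.e-04 -1.e+00] F [-0.7  0.4 -2.8] M [ 0.02 -0.01  0.01] w 19.5 q [ -32.   30.    7.  107.   -5.   43. -117.]
delta [ 70.4 225.    2. ] turn -45.7
```

View pics/s5.png

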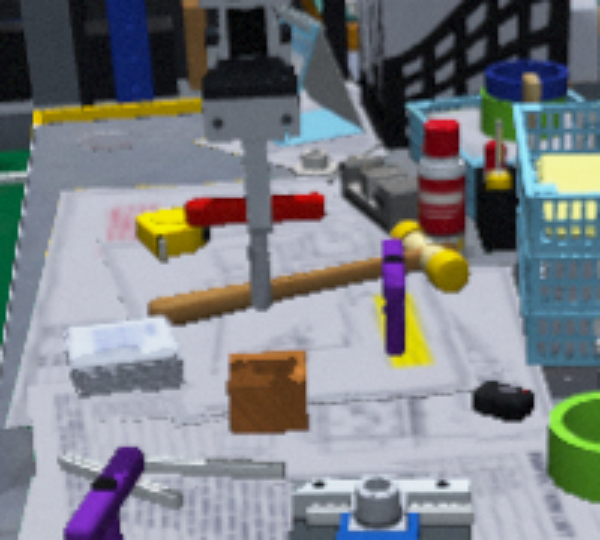

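The key is held upright, with the shank hanging clear at (262,260) above the stand. Carrying it to above the screw.

{"fn": "jog_arm", "kwargs": {"deltas": "7 22 0 -5 0;18 58 0 -11 0;30 96 0 -18 0;42 134 0 -25 0;54 172 0 -32 0;63 202 0 -39 0;69 220 0 -44 0;70 225 0 -45.7 0"}}

```text
time: 8.27
tool_pos: [0.5438, -0.0116, 0.1653]
tool_rot: [[0.753, 0.658, -0.003], [0.658, -0.753, -0.002], [-0.003, 0.0, -1.0]]
ft_force: [0.4, -0.7, -2.4]
gripper_width: 0.0197
gripper_force: 60.0
```

{"fn": "jog_arm", "kwargs": {"deltas": "0 0 0 0 0;0 0 0 0 0;0 0 0 0 0"}}

```text
time: 8.52
tool_pos: [0.5434, -0.0046, 0.1661]
tool_rot: [[0.751, 0.66, -0.002], [0.66, -0.751, 0.001], [-0.001, -0.002, -1.0]]
ft_force: [0.9, 0.4, -1.9]
gripper_width: 0.0195
gripper_force: 60.0
```

```bash
cat > key.py <<'E'
from h import *
p=np.array(sensors.read_state()["tool_pos"])*1000
im,d,P=grab("side"); Q=P*1000
hsv=cv2.cvtColor(im,cv2.COLOR_RGB2HSV)
sel=(abs(Q[...,0]-p[0])<25)&(abs(Q[...,1]-p[1])<25)
for lo in range(int(p[2])-70,int(p[2])-5,8):
    m=sel&(Q[...,2]>=lo)&(Q[...,2]<lo+8); q=Q[m]
    if len(q)>4: print(lo+4,len(q),"mean",q.mean(0).round(1),"xrange",np.percentile(q[:,0],[3,97]).round(1))
C=np.linalg.inv(eyes.camera_model("side")["camera_from_world"])[:3,3]; print("cam",C.round(3))
red=(cv2.inRange(hsv,(0,150,60),(6,255,255))|cv2.inRange(hsv,(174,150,60),(180,255,255)))>0
m=red&(abs(Q[...,0]-p[0])<80)&(abs(Q[...,1]-p[1])<80)&(Q[...,2]>40);q=Q[m];print("handle",len(q),q.min(0).round(1),q.max(0).round(1))
E
python3 key.py;python3 go.py 544.5 -5.9 165 41.3
```

```text
100 8 mean [540.4 -11.5 101.6] xrange [536.3 544.9]
108 35 mean [541.7 -11.9 108.5] xrange [533.6 550.5]
116 31 mean [541.7 -10.3 116.2] xrange [533.8 551.1]
124 35 mean [541.6 -10.8 124. ] xrange [532.9 551.5]
132 30 mean [539.9 -11.7 131.8] xrange [532.7 548.1]
140 36 mean [541.  -11.6 140. ] xrange [532.9 548.7]
148 34 mean [540.8 -11.  148.3] xrange [533.2 549.4]
156 28 mean [541.4  -9.8 155.6] xrange [535.3 548. ]
164 25 mean [541.2 -10.9 164.4] xrange [535.6 548.5]
cam [ 0.419 -0.881  0.588]
handle 315 [499.3 -49.4 177.4] [586.   31.4 195.2]
t 8.5667 p [543.6  -4.4 166.4] yaw 41.37 tilt [-1.3e-03  7.0e-04 -1.0e+00] F [ 0.9  0.2 -2.2] M [ 0.01 -0.04 -0.02] w 19.1 q [  2.  30.  -7. 106.   5.  44. -56.]
delta [-0.3  1.7  1.4] turn 0.07
```

```bash
python3 - <<'E'
from h import *
z=np.load("/tmp/t2.npz");Q=z["P"]*1000
def scr(n,Q):
    m=(abs(Q[...,0]-544.5)<28)&(abs(Q[...,1]+5.9)<28)&(Q[...,2]>54)&(Q[...,2]<68);q=Q[m]
    print(n,len(q),q.mean(0).round(1),cv2.minEnclosingCircle(q[:,:2].astype(np.float32)), np.percentile(q[:,0],[3,97]).round(1))
scr("top",Q); scr("wrist",np.load("/tmp/w3.npz")["P"]*1000)
_,_,P=grab("side"); scr("side",P*1000)
E
```

```text
top 108 [545.6  -6.2  61.3] ((546.1058349609375, -6.539392471313477), 16.017501831054688) [531.6 559.9]
wrist 629 [544.6  -5.9  60.1] ((544.461669921875, -5.911068439483643), 15.881967544555664) [530.5 558.4]
side 128 [544.8  -8.6  59.4] ((546.0083618164062, -6.358235836029053), 16.706485748291016) [530.9 558.6]
```

{"fn": "jog_arm", "kwargs": {"deltas": "1 2 8 0 0;1 2 18 0 0;1 2 27 0 0;1 2 32 0 0;1 2 32 0 0;1 2 32 0 0"}}

```text
time: 9.12
tool_pos: [0.5458, -0.0067, 0.1343]
tool_rot: [[0.751, 0.66, -0.001], [0.66, -0.751, -0.0], [-0.001, -0.001, -1.0]]
ft_force: [-0.2, -0.3, -2.2]
gripper_width: 0.0197
gripper_force: 60.0
```

```bash
python3 go.py 545.5 -5.6 114 41.3; python3 key.py | head -9
```

```text
t 9.1167 p [545.8  -6.7 134.3] yaw 41.29 tilt [-0.0013 -0.     -1.    ] F [-0.2 -0.3 -2.2] M [-0.04 -0.02  0.05] w 19.7 q [  2.  33.  -6. 108.   5.  40. -56.]
delta [ 0.5 -1.  20.3] turn -0.01
68 10 mean [544.3 -12.9  70.2] xrange [539.  550.4]
76 26 mean [543.1 -14.1  76.7] xrange [536.  550.6]
84 31 mean [542.3 -13.1  84. ] xrange [534.8 551.2]
92 29 mean [543.  -15.   92.3] xrange [535.2 551.1]
100 33 mean [543.2 -13.9  99.9] xrange [535.5 551.5]
108 29 mean [542.7 -13.7 108. ] xrange [535.7 551.7]
116 35 mean [544.4 -13.2 115.9] xrange [535.9 552.7]
124 29 mean [543.3 -12.5 123.4] xrange [537.9 550.4]
132 21 mean [543.5 -13.  131.7] xrange [538.4 550.3]
```

{"fn": "jog_arm", "kwargs": {"deltas": "0.5 -0.5 3 0 0;0.5 -0.5 6 0 0;0.5 -0.5 9 0 0;0.5 -0.5 12 0 0;0.5 -0.5 14 0 0;0.5 -0.5 14 0 0"}}

```text
time: 9.67
tool_pos: [0.5463, -0.006, 0.1205]
tool_rot: [[0.751, 0.66, -0.0], [0.66, -0.751, 0.0], [0.0, -0.0, -1.0]]
ft_force: [1.1, 0.2, -2.1]
gripper_width: 0.0194
gripper_force: 60.0
```

```bash
python3 go.py 545.5 -5.6 114 41.3
```

```text
t 9.6667 p [546.3  -6.  120.5] yaw 41.29 tilt [-1.e-04  2.e-04 -1.e+00] F [ 1.1  0.2 -2.1] M [ 0.06 -0.16 -0.02] w 19.4 q [  2.  34.  -6. 108.   6.  38. -57.]
delta [-0.4 -0.8  6.5] turn -0.01
```

{"fn": "jog_arm", "kwargs": {"deltas": "0 0 2 0 0;0 0 4 0 0;0 0 6 0 0;0 0 8 0 0;0 0 9 0 0;0 0 9 0 0"}}

```text
time: 10.17
tool_pos: [0.5468, -0.0059, 0.1133]
tool_rot: [[0.751, 0.66, 0.001], [0.66, -0.751, 0.0], [0.001, 0.001, -1.0]]
ft_force: [-1.9, 0.7, 10.0]
gripper_width: 0.0195
gripper_force: 60.0
```

```bash
python3 go.py 545.5 -5.6 114 41.3
```

```text
t 10.1667 p [546.8  -5.9 113.3] yaw 41.29 tilt [ 0.0011  0.     -1.    ] F [-1.9  0.7 10. ] M [ 0.15  0.6  -0.01] w 19.5 q [  2.  35.  -6. 109.   6.  37. -57.]
delta [-0.8 -1.  -0.7] turn -0.01
```

{"fn": "jog_arm", "kwargs": {"deltas": "-0.5 0 0 4 0;-0.5 0 0.2 8 0;-0.5 0 0.5 12 0;-0.5 0 0.7 16 0;-0.5 0 1 20 0;-0.5 0 1.2 24 0;-0.5 0 1.4 28 0;-0.5 0 1.6 32 0"}}

```text
time: 10.83
tool_pos: [0.5475, -0.0065, 0.1124]
tool_rot: [[0.987, 0.158, 0.004], [0.158, -0.987, -0.0], [0.004, 0.001, -1.0]]
ft_force: [-1.4, -0.4, 12.2]
gripper_width: 0.0195
gripper_force: 60.0
```

```bash
python3 go.py 545.5 -5.6 111 -30
```

```text
t 10.8333 p [547.5  -6.5 112.4] yaw 9.1 tilt [ 3.8e-03 -1.0e-04 -1.0e+00] F [-1.4 -0.4 12.2] M [-0.03  0.4   0.04] w 19.5 q [ -4.  35.   3. 109.  -3.  36. -80.]
delta [-1.9 -1.2  1.4] turn 39.1
```

{"fn": "jog_arm", "kwargs": {"deltas": "-1 0 0.2 4 0;-1 0 0.4 8 0;-1 0 0.7 12 0;-1 0 0.9 16 0;-1 0 1.1 20 0;-1 0 1.3 24 0;-1 0 1.5 28 0;-1 0 1.7 32 0"}}

```text
time: 11.5
tool_pos: [0.5471, -0.0079, 0.1108]
tool_rot: [[0.921, -0.39, 0.005], [-0.39, -0.921, -0.001], [0.005, -0.001, -1.0]]
ft_force: [-0.1, -2.3, 12.7]
gripper_width: 0.0197
gripper_force: 60.0
```

```bash
python3 go.py 545.5 -5.6 111 -30
```

```text
t 11.5 p [547.1  -7.9 110.8] yaw -22.93 tilt [ 0.005  -0.0013 -1.    ] F [-0.1 -2.3 12.7] M [-0.56  0.32  0.14] w 19.7 q [ -10.   35.   12.  109.  -12.   36. -103.]
delta [-2.4 -1.5 -0.2] turn 7.07
```

{"fn": "jog_arm", "kwargs": {"deltas": "-1 -0.5 0.2 3 0;-1 -0.5 0.4 6 0;-1 -0.5 0.6 9 0;-1 -0.5 0.7 12 0;-1 -0.5 0.7 12 0"}}

```text
time: 11.92
tool_pos: [0.5467, -0.0082, 0.1106]
tool_rot: [[0.821, -0.572, 0.006], [-0.572, -0.821, -0.003], [0.006, -0.001, -1.0]]
ft_force: [-0.9, -3.2, 16.4]
gripper_width: 0.0193
gripper_force: 60.0
```

```bash
python3 go.py 545.5 -5.6 111 -30
```

```text
t 11.9167 p [546.7  -8.2 110.6] yaw -34.86 tilt [ 0.0058 -0.0027 -1.    ] F [-0.9 -3.2 16.4] M [-1.04  0.42  0.17] w 19.3 q [ -13.   36.   16.  109.  -15.   36. -112.]
delta [-2.5 -1.4 -0.4] turn -4.86
```

```bash
python3 - <<'E'
from h import *
im,d,P=grab("side");Q=P*1000
hsv=cv2.cvtColor(im,cv2.COLOR_RGB2HSV)
red=(cv2.inRange(hsv,(0,150,60),(6,255,255))|cv2.inRange(hsv,(174,150,60),(180,255,255)))>0
m=red&(abs(Q[...,0]-546)<80)&(abs(Q[...,1]+6)<80)&(Q[...,2]>90)
q=Q[m];r=cv2.minAreaRect(q[:,:2].astype(np.float32));e=np.linalg.eigh(np.cov(q[:,:2].T))[1][:,1]
print(len(q),r,"axis",np.degrees(np.arctan2(e[1],e[0])),q[:,2].min(),q[:,2].max())
r0,c0=[int(v) for v in np.argwhere(m).mean(0)]
save(cv2.resize(im[r0-60:r0+90,c0-80:c0+80],None,fx=4,fy=4,interpolation=cv2.INTER_CUBIC),"s6.png")
E
```

```text
407 ((543.529541015625, -10.800800323486328), (32.873130798339844, 109.2383041381836), 52.96443176269531) axis 146.30542938819326 120.22065511531655 143.9007569313642
```

View pics/s6.png

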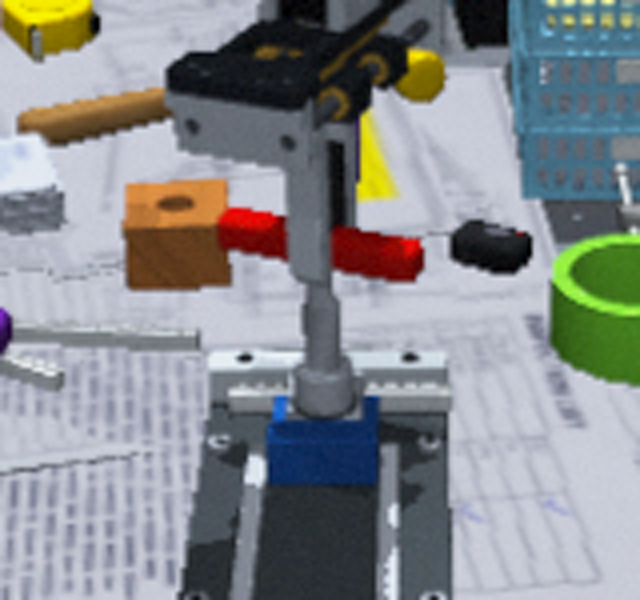

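{"fn": "jog_arm", "kwargs": {"deltas": "-1 -1 0 2 0;-1 -1 0 4 0;-1 -1 0 6 0;-1 -1 0 6 0"}}

```text
time: 12.3
tool_pos: [0.5464, -0.0081, 0.1106]
tool_rot: [[0.756, -0.654, 0.006], [-0.654, -0.756, -0.004], [0.007, -0.001, -1.0]]
ft_force: [-2.5, -6.2, 15.7]
gripper_width: 0.0194
gripper_force: 60.0
```

```bash
python3 go.py 545.5 -5.6 111 -30
```

```text
t 12.3 p [546.4  -8.1 110.6] yaw -40.85 tilt [ 0.0059 -0.0042 -1.    ] F [-2.5 -6.2 15.7] M [-1.63  0.46  0.25] w 19.4 q [ -14.   36.   18.  110.  -17.   37. -116.]
delta [-2.3 -1.3 -0.4] turn -10.85
```

```bash
cat > chk.py <<'E'
from h import *
im,d,P=grab("side");Q=P*1000
hsv=cv2.cvtColor(im,cv2.COLOR_RGB2HSV)
red=(cv2.inRange(hsv,(0,150,60),(6,255,255))|cv2.inRange(hsv,(174,150,60),(180,255,255)))>0
m=red&(abs(Q[...,0]-546)<80)&(abs(Q[...,1]+6)<80)&(Q[...,2]>90)
q=Q[m];e=np.linalg.eigh(np.cov(q[:,:2].T))[1][:,1]
print(len(q),"axis",np.degrees(np.arctan2(e[1],e[0]))-180)
o=np.array([537.0,-45.1]);xd=np.array([.9803,-.1977]);yd=np.array([.1977,.9803])
def st(n,P):
    Q=P*1000;A=(Q[...,:2]-o)@xd;B=(Q[...,:2]-o)@yd;Z=Q[...,2]
    for nm,m in(("strap",(abs(A)<17)&(B>57)&(B<72)&(Z>30)&(Z<42)),("fence",(abs(A)<60)&(B>80)&(B<93)&(Z>28)&(Z<40)),("bar",(abs(A)>24)&(abs(A)<55)&(B>67)&(B<73)&(Z>20)&(Z<30)),("head",(np.hypot(A,B-39.7)<15)&(np.hypot(A,B-39.7)>10.5)&(Z>54)&(Z<66)),("blue",(abs(A)<24)&(B>-3)&(B<8)&(Z>36)&(Z<45))):
        if m.sum()>5: print(n,nm,m.sum(),np.median(Z[m]).round(2))
    print(n,"bar far edge etc")
st("w3",np.load("/tmp/w3.npz")["P"]); st("side0",P); st("sideinit",np.load("/tmp/side.npz")["P"])
im,d,P=grab("wrist"); st("wristnow",P); save(im,"wn.png")
E
python3 chk.py
```

```text
384 axis -39.309178253964205
w3 strap 601 36.63
w3 fence 1897 33.64
w3 bar 412 24.16
w3 head 477 60.41
w3 blue 539 39.7
w3 bar far edge etc
side0 fence 131 34.95
side0 bar 56 25.47
side0 head 47 58.65
side0 blue 80 40.82
side0 bar far edge etc
sideinit fence 165 35.0
sideinit bar 30 25.49
sideinit blue 12 37.81
sideinit bar far edge etc
wristnow strap 266 33.89
wristnow fence 906 33.76
wristnow bar 188 24.34
wristnow head 11 57.09
wristnow blue 590 39.75
wristnow bar far edge etc
```

{"fn": "jog_arm", "kwargs": {"deltas": "0.5 0.5 -0.5 -1 0;1 1 -1.5 -3 0;1 1 -2 -4 0;1 1 -2 -4 0;1 1 -2 -4 0"}}

```text
time: 12.82
tool_pos: [0.5462, -0.0079, 0.1109]
tool_rot: [[0.801, -0.599, 0.005], [-0.599, -0.801, -0.003], [0.005, -0.001, -1.0]]
ft_force: [1.9, -5.0, 3.7]
gripper_width: 0.0194
gripper_force: 60.0
```

```bash
python3 go.py 545.5 -5.6 111 -30
```

```text
t 12.8167 p [546.2  -7.9 110.9] yaw -36.78 tilt [ 0.0045 -0.0026 -1.    ] F [ 1.9 -5.   3.7] M [-1.47 -0.68  0.06] w 19.4 q [ -13.   36.   16.  109.  -16.   37. -113.]
delta [-1.9 -1.4 -0.1] turn -6.78
```

View pics/wn.png

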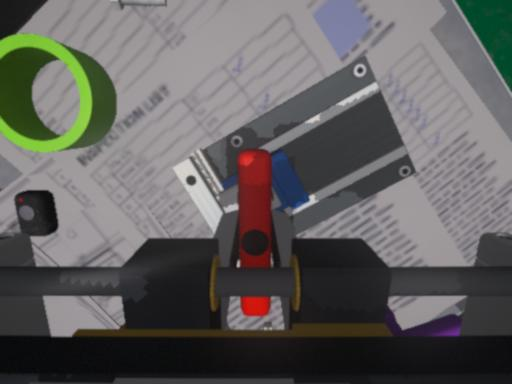

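The key stands in the screw with the bar under the strap, and the handle runs along (255,230). Strap height and torque both read tight. Relaxing the side load and releasing.

{"fn": "jog_arm", "kwargs": {"deltas": "1.5 2 -0.5 0 0;1.5 2 -0.5 0 0;1.5 2 -0.5 0 0.2;1.5 2 -0.5 0 0.4;1.5 2 -0.5 0 0.6;1.5 2 -0.5 0 0.7;1.5 2 -0.5 0 0.7;1.5 2 -0.5 0 0.7"}}

```text
time: 13.48
tool_pos: [0.5431, -0.0078, 0.1101]
tool_rot: [[0.802, -0.598, -0.002], [-0.598, -0.802, 0.0], [-0.002, 0.001, -1.0]]
ft_force: [-0.3, -0.0, 0.1]
gripper_width: 0.0496
gripper_force: 0.0
```

```bash
python3 go.py 545.5 -5.6 111 -30; python3 - <<'E'
from h import *
im,d,P=grab("wrist"); save(im,"wr.png")
E
```

```text
t 13.4833 p [543.1  -7.8 110.1] yaw -36.7 tilt [-1.9e-03  4.0e-04 -1.0e+00] F [-0.3 -0.   0.1] M [ 0.06  0.02 -0.04] w 49.6 q [ -13.   36.   16.  110.  -16.   37. -113.]
delta [ 0.6 -3.2 -0.9] turn -6.7
```

Released with no contact force. Lifting away.

{"fn": "jog_arm", "kwargs": {"deltas": "0 0 -10 0 0.7;0 0 -35 0 0.8;0 0 -70 0 0.8;0 0 -105 0 0.8;-60 0 -140 0 0.8;-120 0 -150 0 0.8;-160 0 -150 0 0.8;-160 0 -150 0 0.8"}}

```text
time: 14.2
tool_pos: [0.4157, 0.0871, 0.2615]
tool_rot: [[0.801, -0.599, 0.001], [-0.599, -0.801, 0.001], [0.001, -0.001, -1.0]]
ft_force: [0.6, 1.2, -0.6]
gripper_width: 0.0751
gripper_force: 0.0
```

```bash
python3 go.py 545.5 -5.6 111 -30; python3 chk.py; python3 - <<'E'
from h import *
im,d,P=grab("side")
a=cv2.resize(im[130:310,150:330],(560,560),interpolation=cv2.INTER_CUBIC); save(a,"s9.png")
im,d,P=grab("top");Q=P*1000
hsv=cv2.cvtColor(im,cv2.COLOR_RGB2HSV)
red=(cv2.inRange(hsv,(0,150,60),(6,255,255))|cv2.inRange(hsv,(174,150,60),(180,255,255)))>0
m=red&(abs(Q[...,0]-546)<80)&(abs(Q[...,1]+6)<80)&(Q[...,2]>90);q=Q[m];print(len(q))
if len(q)>10: print(cv2.minAreaRect(q[:,:2].astype(np.float32)),np.median(q[:,2]))
E
```

```text
t 14.2 p [415.7  87.1 261.5] yaw -36.78 tilt [ 1.3e-03  9.0e-04 -1.0e+00] F [ 0.6  1.2 -0.6] M [ 0.17 -0.06  0.01] w 75.1 q [ -33.   14.   21.  117.   -7.   50. -135.]
delta [159.4  -3.2 150.6] turn -6.78
501 axis -35.115621676978776
w3 strap 601 36.63
w3 fence 1897 33.64
w3 bar 412 24.16
w3 head 477 60.41
w3 blue 539 39.7
w3 bar far edge etc
side0 fence 125 34.98
side0 bar 52 25.65
side0 head 48 58.96
side0 blue 79 40.81
side0 bar far edge etc
sideinit fence 165 35.0
sideinit bar 30 25.49
sideinit blue 12 37.81
sideinit bar far edge etc
wristnow strap 276 33.82
wristnow fence 887 33.63
wristnow bar 200 24.14
wristnow head 44 57.74
wristnow blue 327 39.6
wristnow bar far edge etc
400
((543.8421630859375, -5.4295501708984375), (18.270740509033203, 106.30632019042969), 54.334407806396484) 138.01308687729176
```

View pics/s9.png

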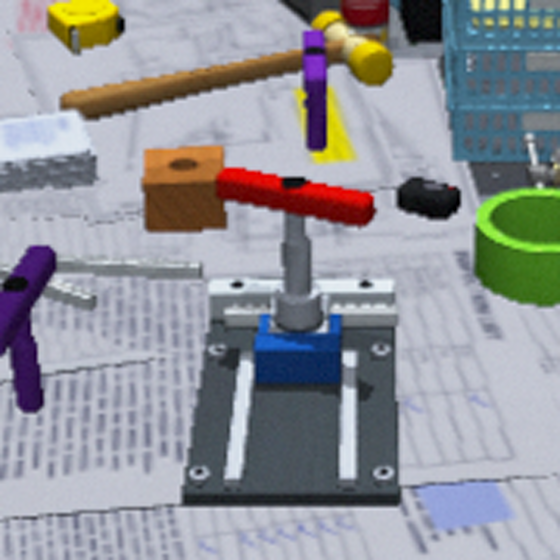

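The red key stands upright in the screw at about (297,250), the carriage is tight, and the bystanders are in place. The tip height (~42.5 mm) matches the sunken socket floor, and the key angle puts the screw at about 1.2 rad.

```bash
python3 -c "
from cell import close_job
print(close_job())"
```

```text
the job is handed in; nothing more can be done
None
```

I handed the job in at about 14.5 s: the bar is tight against the fence, and the red key is left standing home in the clamp screw. I turned the screw clockwise to about 1.2 rad judging by the key's angle; the strap's measured drop suggests only about 1.03, just past the 1.0 limit for tight.

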